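Fit the beater to the upturned hand mixer and hold it down

TASK

Take the beater out of its wooden block and fit it to the hand mixer that lies upside down in its cradle: put the thin pilot pin at the end of the stem into the socket opening, turn the beater until its splines mesh with the slots, and slide it fully home so that its orange collar sits on the rim of the orange coupling. Then keep pressing down so that the sprung coupling stays pushed in by about 5 mm (well over half of its 7 mm travel), and finish like that, still gripping the upright beater and pressing; do not let go. Leave the tray, rolling pin, salt shaker and steamer insert where they are.

Things in the scene. Friction and masses are not known exactly. Their poses are not given: they have to be found in the camera images.
- beater_grip (a point): Centre of the beater's solid steel web, the place to grip: 12 mm thick (this y), 30 wide (x), 56 tall (z); beside it wire loops reach 34 mm either way in x. The beater starts upright, stem down, z up, in the block; 116 mm long, 0.12 kg; its top is 28 mm above this point. Below: web ends at 28 mm, 12 mm thick neck, orange collar disc 32 mm across with its underside at 56 mm.
- beater_tip (a point): Tip of the pilot pin, the beater's lowest point, 88 mm below beater_grip, same axes. Upwards from here: round pin 8.8 mm thick (first 5 mm tapering from 4 mm); from 14 to 32 mm four splines, a cross along x and y, 22 mm across, ribs 5 mm thick (first 3 mm only 2.6 thick as lead-in); collar underside at 32 mm. Splines repeat every quarter turn.
- socket_mouth (a point): Centre of the rim of the mixer's orange coupling, 125 mm above the table at rest; moves with it. Rim 36 mm outside, 26 inside, standing 13 mm above the white body. Four yellow teeth, 2 to 19 mm below the rim, leave a cross of slots 7.5 mm wide along this x and y (black marks on the rim). The pilot fits at any angle, the splines only with beater x along this x or y within about 5 degrees.
- coupling (a joint): How far the sprung coupling is pushed in, m: 0 at rest, 0.007 at its stop. The spring takes 3 N to start and 1 N more per mm (8 N at 5 mm). While the splines do not mesh, the beater stops with its tip about 16 mm below the rim; fully home, collar on the rim, the tip is 32 mm below it.
- rotor (a joint): Angle of the coupling in the mixer about the vertical, rad, seen from above counter-clockwise positive; arbitrary at the start. The gear train holds it with about 0.35 N m of friction, so it does not turn by itself. Slots of socket_mouth turn with it.
- mixer: White hand mixer, upside down in a low wooden cradle, fixed. Origin on the table under the socket axis; its long axis is x, from 50 mm behind (-x) to 155 mm ahead of the axis; 96 mm wide; flat body top 112 mm high.
- block_mouth (a point): Centre of the top of the fixed wooden block (70 x 70 x 45 mm) in which the beater starts: round bore of 26 mm right through. The collar rests on the top and the stem hangs 32 mm deep in the bore; lift straight up by 40 mm or more.
- tray: Clear acrylic dumpling tray with ridges, 120 x 240 x 18 mm, origin at the centre of its underside. Bystander at the far side.
- pin_center (a point): Centre of the short maple rolling pin (42 mm diameter, 190 mm long, along y) that lies in the tray. Bystander.
- shaker: Salt shaker with steel twist cap, 44 mm diameter, 73 mm tall, origin under its centre. Bystander on the robot's side.
- steamer: Round stainless steamer insert, 170 mm rim diameter, 55 mm tall, origin under its centre. Bystander at the left.
Things that resemble listed ones, but are neither listed nor needed, are in the scene too. Leave any red look-alike of the part that bears beater_grip alone.

How it is judged:
By the outcome, as a careful person would: the job done as asked, in the order asked, and still so for the second after the job is handed in, while the arm keeps its last pose, push and grip.
It also fails if it takes over 42 s, if anything falls off the work surface, if the arm or the gripper's body presses on something with over 40 N, if the wrist force passes 120 N, or if a joint passes its speed limit or range.

ROBOT

A 7-joint arm with a two-finger parallel gripper is mounted at the origin on the work surface. World frame = base frame: x ahead of the robot, y to its left, z up, the work surface at z = 0. Lengths are in m, angles in rad, forces in N, time in s.
With the tool pointing down it reaches from about 0.425 to 0.975 m from the base axis. Payload 16.7 kg.
Tool frame: the origin (TCP) lies on the centre line of the jaws, within the pads' length; the fingertips stand env.finger_overhang ahead of it and the grasp point (between the pads) lies 11 mm behind it (env.finger_overhang is the distance from the TCP to the fingertips, in m); z points along the fingers, y is the direction in which the jaws open and shut (so a half turn about z gives the same grasp; the last joint's range is limited). The gripper opens to 85 mm and grips with 20 to 120 N. Pads are 22 mm wide; open, the fingers measure 114 mm over their backs; the gripper's body (76 mm by 85 mm) begins 54 mm behind the grasp point. The pads swing forward as they close: fully open they stand 13 mm farther back than shut.
Start: joints at [1.194, 0.426, 0.074, 1.606, -0.034, 1.111, -0.067], TCP at [0.152, -0.658, 0.239] pointing down, gripper open.
Joint ranges: [-2.85, 2.85], [-0.5, 2.14], [-1.23, 1.37], [0.21, 2.46], [-1.02, 4.16], [0.16, 2.05], [-2.73, 2.73]. Speed limits (rad/s): [1.89, 1.89, 2.39, 2.39, 3.01, 3.01, 3.01].

INTERFACE

Orientations are given as a 3x3 rotation matrix whose columns are the frame's x, y, z axes.
In Python, from plant import env gives the robot as it stands.
- The arm moves only by the tool send_rows, never from a script. Its argument "deltas" is a list of rows, each a list of 3 entries, a list of its own where there are three numbers: the shift along the tool's x, y, z as a fraction of full scale, then the turn, a rotation vector about the tool's x, y, z as a fraction of full scale, then the closure, from -1 (fully open) to 1 (shut), so that 0 is half open. A call has 1 to 20 rows; each row is the pose to reach, as a shift and turn from the pose commanded when the call began, along the tool's axes at that moment; what a row does not reach only later rows make up. Full scale, the value 1, is 0.15 m for a shift and 45 degrees for a turn. A row lasts 1/12 s, in which the tool goes at most 41.7 mm and 7.16 degrees, less where a joint would pass 70% of its speed; a pose out of reach is approached as far as the arm can. A call with a number of a shift or a turn outside -1 to 1 is refused whole. A call with a gripper value outside its range is refused whole. The fingers move at their own pace and stop on an object; the grip force is fixed at half the most. Time passes only in rows, so rows that repeat a pose let the fingers close. It gives the time, the measured TCP pose, the force and the opening at its end, in the units of the state.
- env.state(): the state, without advancing time (a new reading comes with each control period).
- env.camera(name): name is "side" or "top" or "wrist"; returns the picture (384x512x3 uint8, blue, green, red); there is no depth.
- env.get_calibration(name): a dict with "mtx" (3x3 intrinsics, pixels), "xyz" and "attitude" of the camera in the world. Camera axes: x right, y down, z forward; pixel columns grow to the right and rows downward; lengths in m; the calibration is good to about 2 mm. A picture is of the moment at which its call begins: read the wrist's pose just before it. get_calibration takes no time and is no camera call; for the wrist camera it gives the pose at the moment of the call.
- env.finish_job(): hands the job in, once; it reports no verdict.
The state is a dict: "clock": time; "q": joint angles; "dq": joint speeds; "joint_torque": joint torques, N m; "tool_pos": TCP position; "eef_rot": TCP orientation; "contact_force": force on the tool from outside, world axes, zero at the start; "torque": the same for the moment, N m; "grip_width": finger opening in m.
Only numpy, scipy, OpenCV 4.12 (cv2) and the standard library are available. Lean on these libraries where they do the work, as an engineer would, in place of code of your own. Each camera call takes 0.05 s, during which the arm holds its last target.

## Working session

There is one attempt and no reset: what is moved stays moved. The work goes in short steps, Python scripts to look and compute and a tool call to move; the robot and the scene stay as the last step left them, time stands still between calls to the robot, and variables do not carry over. Pictures are saved under pics/ and viewed, and the job is handed in when it is done.

Besides the shell and the picture viewer there is one more tool, called as name(argument=value, ...), one argument or row to a line, values as JSON. send_rows: Moves the arm, as the interface text tells. Shift numbers are shares of 0.15 m and turn numbers shares of 45 degrees, none past 1 either way. Its arguments: {"type":"object","properties":{"deltas":{"type":"array"}},"required":["deltas"]}

```bash
mkdir -p pics; ls; cat > h.py <<'E'
import numpy as np, cv2
from plant import env
def cal(n):
    c=env.get_calibration(n); return np.array(c["mtx"]),np.array(c["xyz"]),np.array(c["attitude"])
def ray(c,u,v):
    K,p,R=c; d=R@np.linalg.inv(K)@np.array([u,v,1.]); return p,d/np.linalg.norm(d)
def onz(c,u,v,z):
    p,d=ray(c,u,v); return p+d*(z-p[2])/d[2]
def proj(c,P):
    K,p,R=c; q=K@(R.T@(np.asarray(P)-p)); return q[:2]/q[2]
def tri(c1,a,c2,b):
    p,d=ray(c1,*a);q,e=ray(c2,*b)
    s=np.linalg.lstsq(np.c_[d,-e],q-p,rcond=None)[0]
    A=p+s[0]*d;B=q+s[1]*e
    return (A+B)/2,np.linalg.norm(A-B)
def st():
    s=env.state(); print("t %.2f"%s["clock"],"pos",np.round(s["tool_pos"],4),"F",np.round(s["contact_force"],1),"M",np.round(s["torque"],2),"w %.4f"%s["grip_width"]); print(np.round(s["eef_rot"],3).tolist(),"q",np.round(s["q"],3)); return s
E
python3 - <<'E'
from h import *
st(); print(env.finger_overhang)
for n in ["top","side","wrist"]:
    c=cal(n); print(n,c[0].tolist(),c[1],np.round(c[2],3).tolist())
    cv2.imwrite(f"pics/{n}0.png",env.camera(n))
E
```

```text
pics
t 0.00 pos [ 0.1523 -0.6572  0.2386] F [-0.4  0.   0.7] M [-0.06 -0.02 -0.07] w 0.0852
[[0.974, 0.226, -0.0], [0.226, -0.974, 0.001], [-0.0, -0.001, -1.0]] q [ 1.194  0.427  0.074  1.607 -0.034  1.111 -0.067]
0.008
top [[494.78130293228503, 0.0, 256.2350309376129], [0.0, 494.78130293228503, 191.7147646760119], [0.0, 0.0, 1.0]] [0.48868888 0.12615682 1.41653927] [[0.019, -0.998, 0.065], [-1.0, -0.019, 0.01], [-0.009, -0.065, -0.998]]
side [[444.07692156598756, 0.0, 258.2935499023699], [0.0, 444.07692156598756, 189.97315570374204], [0.0, 0.0, 1.0]] [ 0.28834555 -0.71025041  0.84044312] [[0.941, -0.224, 0.255], [-0.339, -0.605, 0.721], [-0.007, -0.764, -0.645]]
wrist [[328.92446746003463, 0.0, 256.815963011767], [0.0, 328.92446746003463, 195.17476785712307], [0.0, 0.0, 1.0]] [ 0.22792902 -0.64048617  0.37379309] [[0.225, -0.928, -0.297], [-0.974, -0.215, -0.067], [-0.002, 0.304, -0.953]]
```

View pics/top0.png

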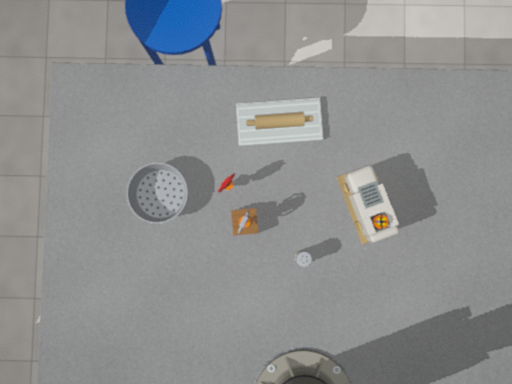

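View pics/side0.png

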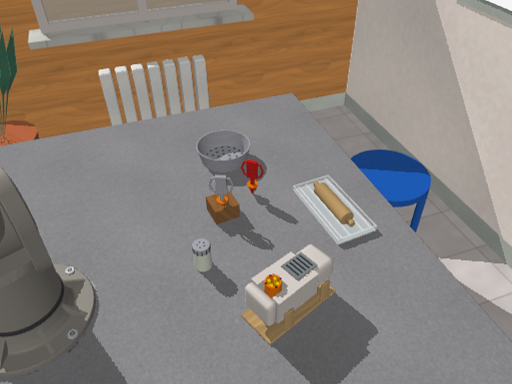

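Candidates: the grey-steel beater in the wooden block (top 245,221; side 221,190) and a red look-alike standing free (top 227,183; side 252,172). The steel one in the block fits the description. I'll check it with enlarged crops.

```bash
python3 - <<'E'
from h import *
t=cv2.imread("pics/top0.png"); s=cv2.imread("pics/side0.png")
def cr(i,x,y,w,h): return cv2.resize(i[y:y+h,x:x+w],(390,290),interpolation=cv2.INTER_CUBIC)
o=np.vstack([np.hstack([cr(t,210,190,70,52),cr(t,335,160,80,90)]),np.hstack([cr(s,190,160,80,60),cr(s,240,240,100,75)])])
cv2.imwrite("pics/crop0.png",o)
E
```

```text
(no output)
```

View pics/crop0.png

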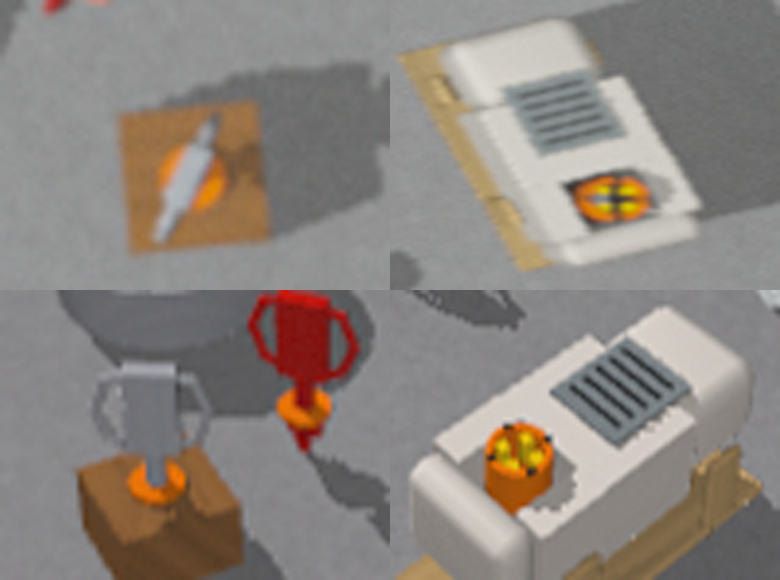

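The crop confirms it: the steel web with loops and orange collar stands in the brown block, and the red one is outside it. The coupling is at top (380,221) and side (272,285), with four yellow teeth. Next I'll measure.

```bash
python3 - <<'E'
from h import *
T=cal("top");S=cal("side")
t=cv2.imread("pics/top0.png"); s=cv2.imread("pics/side0.png")
ht=cv2.cvtColor(t,cv2.COLOR_BGR2HSV);hs=cv2.cvtColor(s,cv2.COLOR_BGR2HSV)
def mask(h,img,lo,hi,box):
    m=cv2.inRange(h,lo,hi); z=np.zeros_like(m);x,y,w,hh=box; z[y:y+hh,x:x+w]=m[y:y+hh,x:x+w]; return z
def info(n,m):
    ys,xs=np.nonzero(m); r=cv2.minAreaRect(np.c_[xs,ys].astype(np.float32)); print(n,len(xs),"cen",xs.mean().round(2),ys.mean().round(2),"rect",np.round(r[0],2),np.round(r[1],1),round(r[2],1),"bbox",xs.min(),xs.max(),ys.min(),ys.max()); return r
# block brown+orange
r=info("block top",mask(ht,t,(5,90,60),(20,255,255),(220,200,50,45)))
print(" xy@.045",onz(T,*r[0],.045)); bx=[onz(T,*p,.045)[:2] for p in cv2.boxPoints(r)]; print(np.linalg.norm(bx[0]-bx[1]),np.linalg.norm(bx[1]-bx[2]))
# steel web: low sat bright vs table, within block box
m=mask(ht,t,(0,0,125),(180,70,255),(232,205,28,34)); r=info("steel top",m)
ys,xs=np.nonzero(m)
P=np.array([onz(T,x,y,.115)[:2] for x,y in zip(xs,ys)]); c=P.mean(0);U,D,V=np.linalg.svd(P-c); print(" web cen@.115",c,"yaw",np.degrees(np.arctan2(V[0,1],V[0,0])),"ext",np.ptp(P@V[0]),np.ptp(P@V[1]))
print(" web cen @.101",np.mean([onz(T,x,y,.101) for x,y in zip(xs,ys)],0))
# orange collar
r=info("collar top",mask(ht,t,(8,200,180),(20,255,255),(232,205,28,34)));
m=mask(hs,s,(5,210,150),(18,255,255),(205,190,35,20));info("collar side",m)
# coupling
m=mask(ht,t,(5,200,90),(32,255,255),(365,205,35,35));r=info("coup top",m)
print(" @.125",onz(T,*r[0],.125),"sz",np.array(r[1])*(1.416-.125)/494)
m=mask(hs,s,(5,200,60),(32,255,255),(258,268,32,32));r=info("coup side",m)
m=mask(hs,s,(5,200,60),(32,255,255),(258,268,32,32))
# mixer white direction
m=mask(ht,t,(0,0,190),(180,60,255),(335,160,70,90));r=info("mixer",m); 
bx=[onz(T,*p,.112)[:2] for p in cv2.boxPoints(r)];print(np.round(bx,3).tolist())
E
```

```text
block top 492 cen 244.59 221.3 rect [244.28 221.27] [24.7 24.8] 84.3 bbox 232 257 208 234
 xy@.045 [0.49495671 0.17154404 0.045     ]
0.06869352002775582 0.06818890459827583
steel top 305 cen 243.6 225.66 rect [245.5 221.5] [33. 27.] 90.0 bbox 232 259 205 238
 web cen@.115 [0.48315611 0.17077079] yaw -160.7366274228827 ext 0.10435537652967025 0.08264557529573552
 web cen @.101 [0.48309659 0.17125068 0.101     ]
collar top 20 cen 245.8 222.85 rect [243.82 222.49] [10.8  5.7] 20.6 bbox 239 249 218 226
collar side 48 cen 221.48 200.21 rect [221.62 199.84] [ 6.6 11.2] 81.9 bbox 216 227 196 203
coup top 86 cen 380.1 221.4 rect [380. 221.] [12. 12.] 90.0 bbox 374 386 215 227
 @.125 [ 0.50207473 -0.18401279  0.125     ] sz [0.03136032 0.03136032]
coup side 284 cen 272.34 285.1 rect [273. 286.] [16. 22.] 0.0 bbox 265 281 275 297
mixer 1272 cen 370.56 203.6 rect [372.46 203.09] [71.9 32.2] 69.0 bbox 347 397 167 241
[[0.621, -0.093], [0.653, -0.172], [0.477, -0.241], [0.446, -0.162]]
```

send_rows(
  deltas=[
    [[0.99,-0.85,-0.2],[0,0,0],-1],
    [[0.99,-0.85,-0.2],[0,0,0],-1],
    [[0.99,-0.85,-0.2],[0,0,0],-1],
    [[0.99,-0.85,-0.2],[0,0,0],-1],
    [[0.99,-0.85,-0.2],[0,0,0],-1],
    [[0.99,-0.85,-0.2],[0,0,0],-1],
  ],
)

```text
clock: 0.65
tool_pos: [0.2731, -0.4951, 0.2705]
eef_rot: [[0.973, 0.233, 0.002], [0.233, -0.973, 0.0], [0.002, 0.0, -1.0]]
contact_force: [0.7, -0.8, 0.1]
grip_width: 0.0856
```

send_rows(
  deltas=[
    [[0.99,-0.85,-0.2],[0,0,0],-1],
    [[0.99,-0.85,-0.2],[0,0,0],-1],
    [[0.99,-0.85,-0.2],[0,0,0],-1],
    [[0.99,-0.85,-0.2],[0,0,0],-1],
    [[0.99,-0.85,-0.2],[0,0,0],-1],
    [[0.99,-0.85,-0.2],[0,0,0],-1],
  ],
)

```text
clock: 1.15
tool_pos: [0.3884, -0.3369, 0.3004]
eef_rot: [[0.972, 0.233, 0.002], [0.233, -0.972, 0.0], [0.002, 0.0, -1.0]]
contact_force: [0.7, 0.1, 0.4]
grip_width: 0.0856
```

send_rows(
  deltas=[
    [[0.99,-0.85,0],[0,0,0.8],-1],
    [[0.99,-0.85,0],[0,0,0.8],-1],
    [[0.99,-0.85,0],[0,0,0.8],-1],
    [[0.99,-0.85,0],[0,0,0.8],-1],
    [[0.99,-0.85,0],[0,0,0.8],-1],
    [[0.99,-0.85,0],[0,0,0.8],-1],
    [[0.99,-0.85,0],[0,0,0.8],-1],
  ],
)

```text
clock: 1.73
tool_pos: [0.5024, -0.1799, 0.2991]
eef_rot: [[0.92, -0.392, 0.001], [-0.392, -0.92, 0.002], [-0.0, -0.002, -1.0]]
contact_force: [-0.3, 0.1, -0.7]
grip_width: 0.0855
```

```bash
python3 - <<'E'
from h import *
st(); c=cal("wrist"); np.savez("w1.npz",K=c[0],p=c[1],R=c[2])
i=env.camera("wrist"); cv2.imwrite("pics/w1.png",i); print(proj(c,(.502,-.184,.125)))
E
```

```text
t 1.73 pos [ 0.5024 -0.1799  0.2991] F [-0.3  0.1 -0.7] M [ 0.01  0.05 -0.04] w 0.0855
[[0.92, -0.392, 0.001], [-0.392, -0.92, 0.002], [-0.0, -0.002, -1.0]] q [ 0.447  0.156 -0.249  1.836  0.04   1.154 -1.79 ]
[260.56057838 173.19057855]
```

View pics/w1.png

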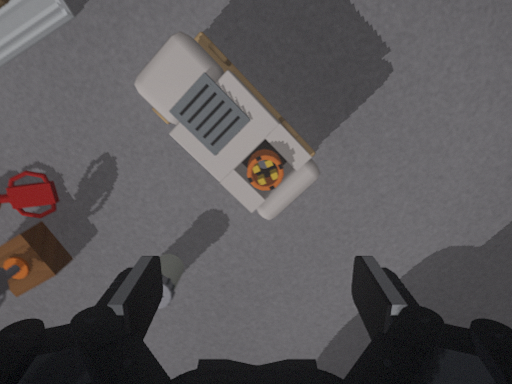

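The wrist view shows the coupling at about (265,172), 4 px from the prediction, with yellow teeth and black rim marks. I'll enlarge it to measure the centre and slot angle.

```bash
python3 - <<'E'
from h import *
z=np.load("w1.npz");c=(z["K"],z["p"],z["R"]); i=cv2.imread("pics/w1.png")
h=cv2.cvtColor(i,cv2.COLOR_BGR2HSV)
cv2.imwrite("pics/w1c.png",cv2.resize(i[140:200,235:295],(600,600),interpolation=cv2.INTER_NEAREST))
# rectify rim plane: 0.1mm/px... warp patch 60mm to 600px, north-up x right,y up
C=np.array([.502,-.184,.125]); q=np.float32([proj(c,C+np.array(d)) for d in [(-.03,.03,0),(.03,.03,0),(.03,-.03,0),(-.03,-.03,0)]])
M=cv2.getPerspectiveTransform(q,np.float32([[0,0],[600,0],[600,600],[0,600]]))
cv2.imwrite("pics/w1r.png",cv2.warpPerspective(i,M,(600,600),flags=cv2.INTER_CUBIC))
m=cv2.inRange(h,(5,150,60),(35,255,255)); m[:140]=0;m[200:]=0;m[:,:235]=0;m[:,295:]=0
ys,xs=np.nonzero(m);e=cv2.fitEllipse(cv2.convexHull(np.c_[xs,ys].astype(np.float32)));print(e,onz(c,*e[0],.125))
my=cv2.inRange(h,(21,120,80),(35,255,255))&m
n,l,s_,ce=cv2.connectedComponentsWithStats(my)
for k in range(1,n):
    if s_[k,4]>6:
        P=onz(c,*ce[k],.123);print(s_[k,4],ce[k].round(1),P.round(4))
E
```

```text
((264.77691650390625, 170.62013244628906), (35.04964828491211, 38.77463150024414), 4.249991416931152) [ 0.50275017 -0.18873143  0.125     ]
34 [268.9 163.2] [ 0.5075 -0.195   0.123 ]
40 [256.1 168.9] [ 0.5072 -0.1815  0.123 ]
41 [274.  175.3] [ 0.4944 -0.1951  0.123 ]
44 [261.5 181. ] [ 0.4939 -0.1816  0.123 ]
```

View pics/w1r.png

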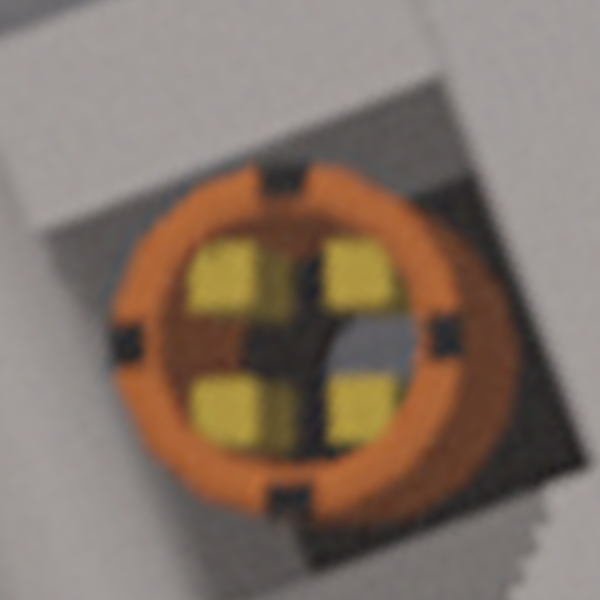

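Socket measured: rim centre ≈ (0.5006, -0.188), slots at ≈ +1.5° (mod 90), and the outside diameter reads ≈ 36 mm, as given. Next I'll move over the beater and look.

send_rows(
  deltas=[
    [[-0.32,-0.71,0],[0,0,0],-1],
    [[-0.32,-0.71,0],[0,0,0],-1],
    [[-0.32,-0.71,0],[0,0,0],-1],
  ],
)

```text
clock: 2.03
tool_pos: [0.4967, -0.0662, 0.2992]
eef_rot: [[0.921, -0.39, -0.0], [-0.39, -0.921, 0.0], [-0.0, -0.0, -1.0]]
contact_force: [1.3, 0.4, -0.2]
grip_width: 0.0855
```

send_rows(
  deltas=[
    [[-0.32,-0.71,0],[0,0,0],-1],
    [[-0.32,-0.71,0],[0,0,0],-1],
    [[-0.32,-0.71,0],[0,0,0],-1],
  ],
)

```text
clock: 2.28
tool_pos: [0.4941, 0.051, 0.2995]
eef_rot: [[0.921, -0.389, 0.0], [-0.389, -0.921, 0.0], [0.0, -0.0, -1.0]]
contact_force: [0.8, -0.2, 0.1]
grip_width: 0.0857
```

send_rows(
  deltas=[
    [[-0.32,-0.71,0],[0,0,0],-1],
    [[-0.32,-0.71,0],[0,0,0],-1],
    [[-0.32,-0.71,0],[0,0,0],-1],
    [[-0.32,-0.71,0],[0,0,0],-1],
    [[-0.32,-0.71,0],[0,0,0],-1],
  ],
)

```text
clock: 2.7
tool_pos: [0.4918, 0.1669, 0.2991]
eef_rot: [[0.922, -0.387, -0.0], [-0.387, -0.922, 0.0], [-0.0, 0.0, -1.0]]
contact_force: [-0.7, -1.4, -0.3]
grip_width: 0.086
```

```bash
python3 - <<'E'
from h import *
st(); c=cal("wrist"); np.savez("w2.npz",K=c[0],p=c[1],R=c[2])
i=env.camera("wrist"); cv2.imwrite("pics/w2.png",i); print(proj(c,(.495,.1715,.045)),proj(c,(.495,.1715,.129)))
def rect(C,name):
    q=np.float32([proj(c,np.array(C)+np.array(d)) for d in [(-.05,.05,0),(.05,.05,0),(.05,-.05,0),(-.05,-.05,0)]])
    M=cv2.getPerspectiveTransform(q,np.float32([[0,0],[500,0],[500,500],[0,500]]))
    return cv2.warpPerspective(i,M,(500,500),flags=cv2.INTER_CUBIC)
cv2.imwrite("pics/w2a.png",rect((.495,.1715,.129),""));cv2.imwrite("pics/w2b.png",rect((.495,.1715,.050),""))
E
```

```text
t 2.70 pos [0.4918 0.1669 0.2991] F [-0.7 -1.4 -0.3] M [-0.05 -0.02  0.01] w 0.0860
[[0.922, -0.387, -0.0], [-0.387, -0.922, 0.0], [-0.0, 0.0, -1.0]] q [ 0.026  0.155 -0.528  1.851  0.085  1.158 -2.499]
[251.81379361 157.11193302] [250.47846176 174.25575045]
```

View pics/w2.png

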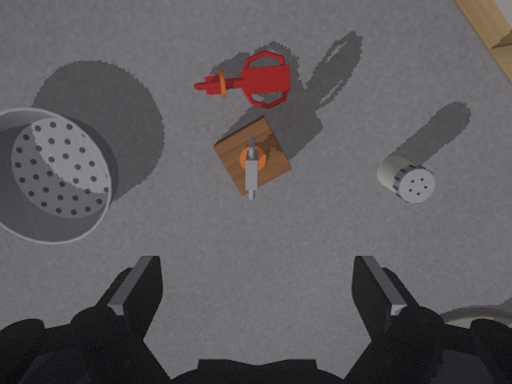

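View pics/w2a.png

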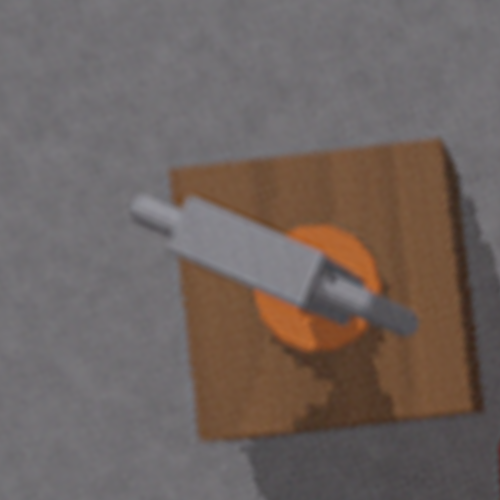

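View pics/w2b.png

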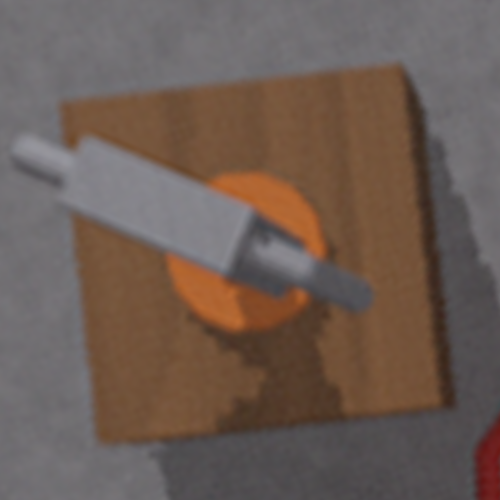

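The wrist view shows the web top centred at ≈ (0.4946, 0.171) with yaw ≈ -24°. The collar centre (0.495, 0.1715) agrees, so the beater is upright. I'll descend part way and check for tracking offset.

send_rows(
  deltas=[
    [[0,0,0.67],[0,0,0.03],-1],
    [[0,0,0.67],[0,0,0.03],-1],
    [[0,0,0.67],[0,0,0.03],-1],
    [[0,0,0.67],[0,0,0.03],-1],
    [[0,0,0.67],[0,0,0.03],-1],
  ],
)

```text
clock: 3.17
tool_pos: [0.4922, 0.1645, 0.1988]
eef_rot: [[0.911, -0.413, -0.001], [-0.413, -0.911, -0.001], [-0.001, 0.001, -1.0]]
contact_force: [0.4, -0.4, 1.5]
grip_width: 0.0854
```

```bash
cat >> h.py <<'E'
def need(P):
    s=st(); d=np.array(s["eef_rot"]).T@(np.array(P)-s["tool_pos"]); print("shift frac",np.round(d/.15,3),"yaw",np.degrees(np.arctan2(s["eef_rot"][1][0],s["eef_rot"][0][0])))
E
python3 -c "
from h import *
need((.4948,.1711,.090))"
```

```text
t 3.17 pos [0.4922 0.1645 0.1988] F [ 0.4 -0.4  1.5] M [ 0.06 -0.    0.05] w 0.0854
[[0.911, -0.413, -0.001], [-0.413, -0.911, -0.001], [-0.001, 0.001, -1.0]] q [ 1.000e-03  2.570e-01 -5.160e-01  1.968e+00  1.540e-01  9.560e-01
 -2.587e+00]
shift frac [-0.002 -0.048  0.725] yaw -24.381246621049097
```

send_rows(
  deltas=[
    [[0,-0.05,0.15],[0,0,0],-1],
    [[0,-0.05,0.35],[0,0,0],-1],
    [[0,-0.05,0.55],[0,0,0],-1],
    [[0,-0.05,0.725],[0,0,0],-1],
    [[0,-0.05,0.725],[0,0,0],-1],
    [[0,-0.05,0.725],[0,0,0],-1],
  ],
)

```text
clock: 3.67
tool_pos: [0.4958, 0.1727, 0.0913]
eef_rot: [[0.911, -0.412, 0.0], [-0.412, -0.911, -0.0], [0.0, 0.0, -1.0]]
contact_force: [0.2, 1.0, 1.5]
grip_width: 0.0854
```

```bash
python3 -c "
from h import *
need((.4948,.1711,.090)); cv2.imwrite('pics/w3.png',env.camera('wrist'))"
```

```text
t 3.67 pos [0.4958 0.1727 0.0913] F [0.2 1.  1.5] M [-0.01 -0.07  0.07] w 0.0854
[[0.911, -0.412, 0.0], [-0.412, -0.911, -0.0], [0.0, 0.0, -1.0]] q [-0.09   0.408 -0.443  2.044  0.255  0.741 -2.686]
shift frac [-0.002  0.012  0.009] yaw -24.32268970299324
```

View pics/w3.png

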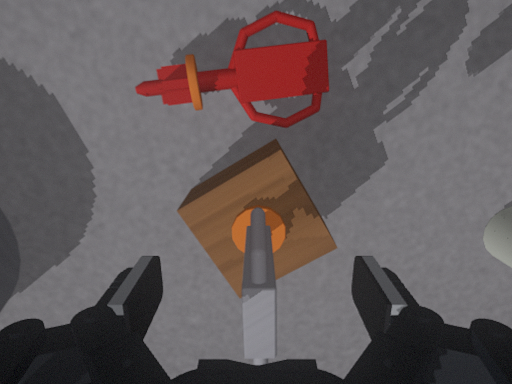

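The web sits centred between the pads (column 259 against 257). I'll close now, with a small y trim.

send_rows(
  deltas=[
    [[0,0.01,0.01],[0,0,0],-1],
    [[0,0.01,0.01],[0,0,0],1],
    [[0,0.01,0.01],[0,0,0],1],
    [[0,0.01,0.01],[0,0,0],1],
    [[0,0.01,0.01],[0,0,0],1],
    [[0,0.01,0.01],[0,0,0],1],
    [[0,0.01,0.01],[0,0,0],1],
    [[0,0.01,0.01],[0,0,0],1],
    [[0,0.01,0.01],[0,0,0],1],
    [[0,0.01,0.01],[0,0,0],1],
  ],
)

```text
clock: 4.55
tool_pos: [0.4946, 0.1715, 0.0887]
eef_rot: [[0.911, -0.412, 0.0], [-0.412, -0.911, 0.0], [0.0, -0.0, -1.0]]
contact_force: [-1.7, -0.7, 5.3]
grip_width: 0.0115
```

```bash
python3 -c "
from h import *
need((.4948,.1711,.090)); cv2.imwrite('pics/w4.png',env.camera('wrist'))"
```

```text
t 4.55 pos [0.4946 0.1715 0.0887] F [-1.7 -0.7  5.3] M [-0.3   0.29 -0.  ] w 0.0115
[[0.911, -0.412, 0.0], [-0.412, -0.911, 0.0], [0.0, -0.0, -1.0]] q [-0.09   0.41  -0.442  2.049  0.257  0.735 -2.687]
shift frac [ 0.003  0.002 -0.008] yaw -24.30115115613158
```

View pics/w4.png

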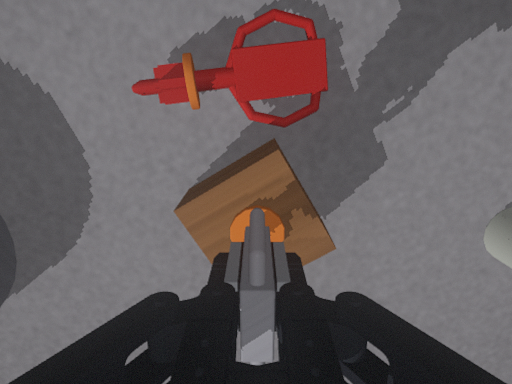

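send_rows(
  deltas=[
    [[0,0,-0.08],[0,0,0],1],
    [[0,0,-0.25],[0,0,0],1],
    [[0,0,-0.45],[0,0,0],1],
    [[0,0,-0.65],[0,0,0],1],
    [[0,0,-0.85],[0,0,0],1],
    [[0,0,-1],[0,0,0],1],
    [[0,0,-1],[0,0,0],1],
    [[0,0,-1],[0,0,0],1],
  ],
)

```text
clock: 5.27
tool_pos: [0.4949, 0.1717, 0.2402]
eef_rot: [[0.911, -0.412, 0.002], [-0.412, -0.911, 0.001], [0.002, -0.002, -1.0]]
contact_force: [-0.2, -0.5, -2.2]
grip_width: 0.0117
```

```bash
python3 -c "
from h import *
need((.5006,-.188,.24)); i=env.camera('side');cv2.imwrite('pics/s5.png',i);cv2.imwrite('pics/s5c.png',cv2.resize(i[60:240,130:330],(800,720))[:600])"
```

```text
t 5.27 pos [0.4949 0.1717 0.2402] F [-0.2 -0.5 -2.2] M [-0.03 -0.01 -0.02] w 0.0117
[[0.911, -0.412, 0.002], [-0.412, -0.911, 0.001], [0.002, -0.002, -1.0]] q [-0.023  0.213 -0.494  1.918  0.118  1.036 -2.562]
shift frac [ 1.022  2.17  -0.   ] yaw -24.307049979923082
```

View pics/s5c.png

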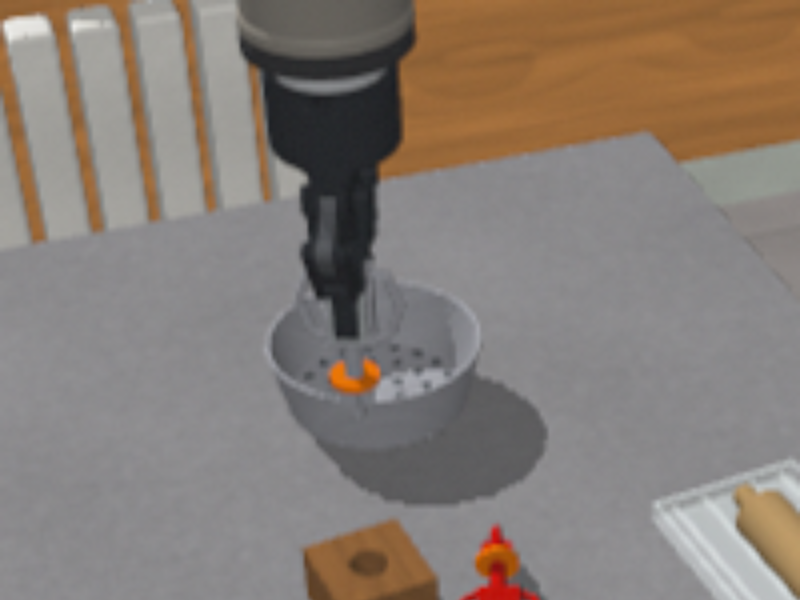

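The beater is out of the bore and hanging upright in the jaws. Next I'll carry it over the socket, turning CCW to +1.5° on the last leg.

send_rows(
  deltas=[
    [[0.12,0.25,0],[0,0,0],1],
    [[0.24,0.5,0],[0,0,0],1],
    [[0.34,0.73,0],[0,0,0],1],
    [[0.46,1.0,0],[0,0,0],1],
  ],
)

```text
clock: 5.65
tool_pos: [0.4946, 0.0078, 0.2374]
eef_rot: [[0.912, -0.41, -0.002], [-0.41, -0.912, 0.0], [-0.002, 0.001, -1.0]]
contact_force: [1.7, -0.5, -1.0]
grip_width: 0.0111
```

send_rows(
  deltas=[
    [[0.12,0.25,0],[0,0,-0.07],1],
    [[0.24,0.5,0],[0,0,-0.2],1],
    [[0.34,0.73,0],[0,0,-0.33],1],
    [[0.46,1.0,0],[0,0,-0.45],1],
    [[0.46,1.0,0],[0,0,-0.57],1],
    [[0.46,1.0,0],[0,0,-0.57],1],
  ],
)

```text
clock: 6.15
tool_pos: [0.4955, -0.1593, 0.237]
eef_rot: [[1.0, 0.025, -0.003], [0.025, -1.0, 0.0], [-0.003, -0.0, -1.0]]
contact_force: [0.0, 0.2, -0.9]
grip_width: 0.0111
```

```bash
python3 -c "
from h import *
need((.5006,-.188,.24))"
```

```text
t 6.15 pos [ 0.4955 -0.1593  0.237 ] F [ 0.   0.2 -0.9] M [0.03 0.   0.05] w 0.0111
[[1.0, 0.025, -0.003], [0.025, -1.0, 0.0], [-0.003, -0.0, -1.0]] q [ 0.464  0.196 -0.313  1.934  0.07   1.025 -1.426]
shift frac [ 0.029  0.192 -0.02 ] yaw 1.4220205011175502
```

send_rows(
  deltas=[
    [[0.03,0.19,-0.02],[0,0,0],1],
    [[0.03,0.19,-0.02],[0,0,0],1],
    [[0.03,0.19,-0.02],[0,0,0],1],
    [[0.03,0.19,-0.02],[0,0,0],1],
  ],
)

```text
clock: 6.48
tool_pos: [0.5016, -0.1833, 0.2407]
eef_rot: [[1.0, 0.023, -0.002], [0.023, -1.0, 0.001], [-0.002, -0.001, -1.0]]
contact_force: [-0.4, -0.5, -1.2]
grip_width: 0.0113
```

```bash
python3 - <<'E'
from h import *
need((.5006,-.188,.24)); c=cal("wrist");np.savez("w6.npz",K=c[0],p=c[1],R=c[2])
w=env.camera("wrist");s=env.camera("side");cv2.imwrite("pics/w6.png",w);cv2.imwrite("pics/s6.png",s)
cv2.imwrite("pics/s6c.png",cv2.resize(s[150:310,200:340],(700,800))[:600] if 0 else cv2.resize(s[200:310,210:340],(708,600),interpolation=cv2.INTER_CUBIC))
E
```

```text
t 6.48 pos [ 0.5016 -0.1833  0.2407] F [-0.4 -0.5 -1.2] M [ 0.04 -0.01  0.  ] w 0.0113
[[1.0, 0.023, -0.002], [0.023, -1.0, 0.001], [-0.002, -0.001, -1.0]] q [ 0.489  0.213 -0.297  1.903  0.071  1.038 -1.386]
shift frac [-0.008  0.031  0.005] yaw 1.325222949384941
```

View pics/w6.png

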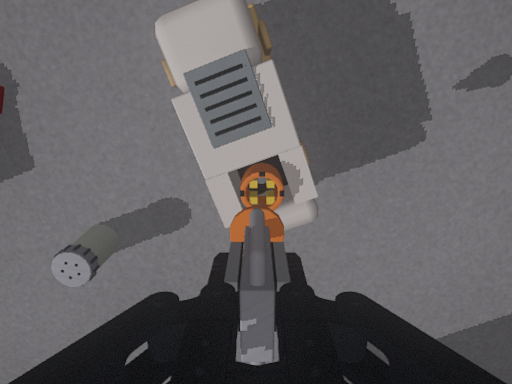

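View pics/s6c.png

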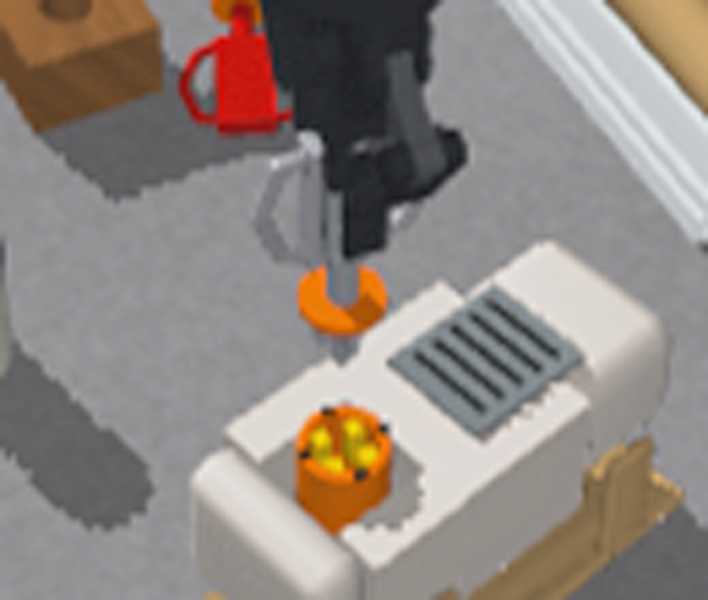

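```bash
python3 - <<'E'
from h import *
z=np.load("w6.npz");c=(z["K"],z["p"],z["R"]); S=cal("side")
w=cv2.imread("pics/w6.png");s=cv2.imread("pics/s6.png")
hw=cv2.cvtColor(w,cv2.COLOR_BGR2HSV);hs=cv2.cvtColor(s,cv2.COLOR_BGR2HSV)
tz=.2407; tcp=np.array([.5016,-.1833,tz])
# side collar
m=cv2.inRange(hs,(5,180,60),(20,255,255)); m[:245]=0;m[263:]=0;m[:,:262]=0;m[:,284:]=0
ys,xs=np.nonzero(m);hl=cv2.convexHull(np.c_[xs,ys].astype(np.float32));e=cv2.fitEllipse(hl);print("side collar",e,xs.min(),xs.max(),ys.min(),ys.max())
for zz in (.0437,.041,.039): print("  at tcp-",zz,onz(S,*e[0],tz-zz))
print(" pred px collar if on tool axis",proj(S,tcp-[0,0,.041]))
# side rim: teeth + hull top
my=cv2.inRange(hs,(21,150,100),(35,255,255));my[:268]=0;my[292:]=0;my[:,:260]=0;my[:,286:]=0
n,l,a,ce=cv2.connectedComponentsWithStats(my);print([(a[k,4],ce[k].round(1)) for k in range(1,n)])
ys,xs=np.nonzero(my);print("teeth mean",xs.mean(),ys.mean(),onz(S,xs.mean(),ys.mean(),.123),"pred rim px",proj(S,(.5006,-.188,.125)))
# wrist teeth
my=cv2.inRange(hw,(21,120,80),(35,255,255));my[:170]=0;my[210:]=0;my[:,:235]=0;my[:,290:]=0
n,l,a,ce=cv2.connectedComponentsWithStats(my)
for k in range(1,n):
  if a[k,4]>8: print(a[k,4],ce[k].round(1),onz(c,*ce[k],.123).round(4))
# wrist collar extents
m=cv2.inRange(hw,(5,180,60),(20,255,255))
for v in range(206,244,3):
    xs=np.nonzero(m[v,222:292])[0]+222; print(v,(xs.min(),xs.max()) if len(xs) else None,end=" ")
for d in ([16,0],[0,16],[0,-16]):
    print(proj(c,tcp+np.array([d[0]/1e3,d[1]/1e3,-.039])),end=" ")
E
python3 - <<'E'
import cv2;i=cv2.imread("pics/w6.png");cv2.imwrite("pics/w6c.png",cv2.resize(i[155:255,215:305],(540,600),interpolation=cv2.INTER_CUBIC))
E
```

```text
side collar ((272.2589416503906, 254.40281677246094), (12.370795249938965, 15.688974380493164), 87.39956665039062) 265 280 249 260
  at tcp- 0.0437 [ 0.50293324 -0.18065719  0.197     ]
  at tcp- 0.041 [ 0.50203279 -0.18287946  0.1997    ]
  at tcp- 0.039 [ 0.50136579 -0.18452558  0.2017    ]
 pred px collar if on tool axis [272.1272023  254.61837258]
[(np.int32(63), array([272.6, 281.5]))]
teeth mean 272.63492063492066 281.4761904761905 [ 0.50221482 -0.18725323  0.123     ] pred rim px [272.03352052 281.34981316]
69 [253.1 184.1] [ 0.5075 -0.1806  0.123 ]
69 [269.8 183.9] [ 0.5079 -0.1938  0.123 ]
85 [253.2 197.1] [ 0.4965 -0.1808  0.123 ]
94 [269.5 197.4] [ 0.4966 -0.194   0.123 ]
206 (np.int64(247), np.int64(276)) 209 (np.int64(250), np.int64(263)) 212 (np.int64(248), np.int64(271)) 215 (np.int64(236), np.int64(275)) 218 (np.int64(235), np.int64(272)) 221 (np.int64(233), np.int64(248)) 224 (np.int64(245), np.int64(248)) 227 (np.int64(231), np.int64(241)) 230 (np.int64(232), np.int64(243)) 233 (np.int64(231), np.int64(271)) 236 (np.int64(231), np.int64(282)) 239 (np.int64(232), np.int64(282)) 242 None [256.62890971 205.24493876] [228.23715519 230.84237376] [283.77956981 232.00822373]
```

View pics/w6c.png

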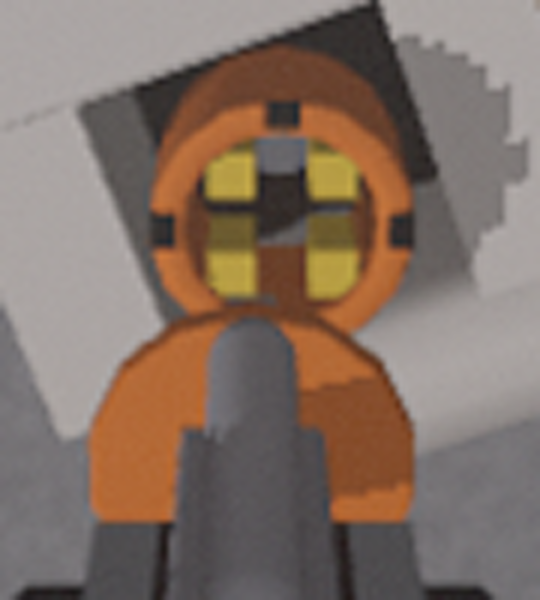

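send_rows(
  deltas=[
    [[0.007,0.027,0.1],[0,0,0],1],
    [[0.007,0.027,0.18],[0,0,0],1],
    [[0.007,0.027,0.22],[0,0,0],1],
    [[0.007,0.027,0.22],[0,0,0],1],
    [[0.007,0.027,0.22],[0,0,0],1],
  ],
)

```text
clock: 7.0
tool_pos: [0.503, -0.188, 0.2083]
eef_rot: [[1.0, 0.024, -0.001], [0.024, -1.0, 0.001], [-0.001, -0.001, -1.0]]
contact_force: [-0.5, 0.3, -0.4]
grip_width: 0.0112
```

```bash
python3 - <<'E'
from h import *
need((.5026,-.1873,.206)); c=cal("wrist");np.savez("w7.npz",K=c[0],p=c[1],R=c[2])
w=env.camera("wrist");s=env.camera("side");cv2.imwrite("pics/w7.png",w);cv2.imwrite("pics/s7.png",s)
a=cv2.resize(w[155:255,215:305],(540,600),interpolation=cv2.INTER_CUBIC)[:, 70:470]
b=cv2.resize(s[240:312,248:296],(400,600),interpolation=cv2.INTER_CUBIC)
cv2.imwrite("pics/c7.png",np.hstack([a,b]))
E
```

```text
t 7.00 pos [ 0.503  -0.188   0.2083] F [-0.5  0.3 -0.4] M [ 0.01 -0.02 -0.04] w 0.0112
[[1.0, 0.024, -0.001], [0.024, -1.0, 0.001], [-0.001, -0.001, -1.0]] q [ 0.489  0.251 -0.293  1.932  0.086  0.972 -1.39 ]
shift frac [-0.002 -0.004  0.015] yaw 1.3681754606904188
```

View pics/c7.png

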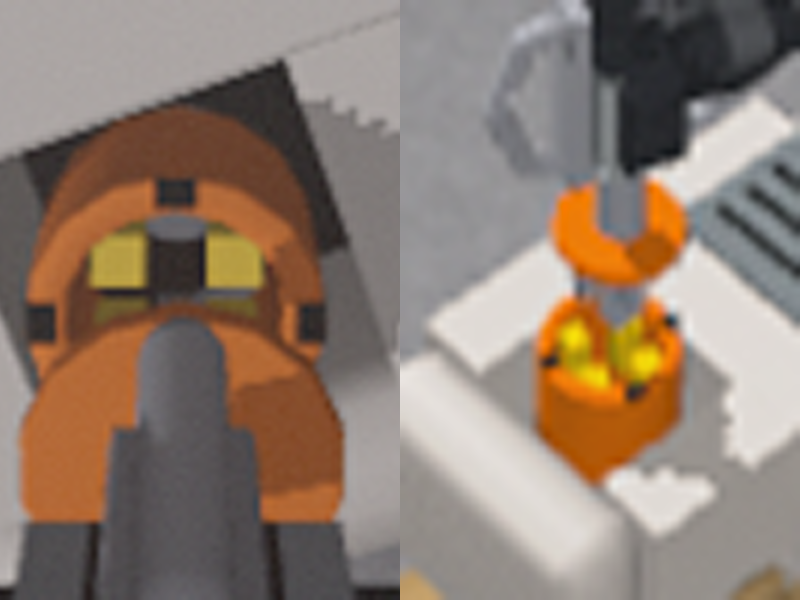

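```bash
python3 - <<'E'
from h import *
z=np.load("w7.npz");c=(z["K"],z["p"],z["R"]);S=cal("side");tz=.2083
f=lambda x,y:((x+70)/6+215-.4,y/6+155-.4)
print("wrist mark front",onz(c,*f(176,191),.125),"L",onz(c,*f(42,324),.125),"R",onz(c,*f(312,324),.125))
for th in(.003,.004,.005): print("collar front",onz(c,*f(181,318),tz-.0437+th), "edges",onz(c,*f(20,440),tz-.0437+th)[1],onz(c,*f(343,440),tz-.0437+th)[1])
g=lambda x,y:((x-400)/8.333+248-.44,y/8.333+240-.44)
print("side marks",[onz(S,*g(*p),.125).round(4).tolist() for p in((548,358),(635,392),(670,320))])
mm=((548+670)/2,(358+320)/2)
print("rim cen", onz(S,*g(*mm),.125))
for zz in(.0437,.0417,.0397): print("collar cen",onz(S,*g(620,231),tz-zz))
E
```

```text
wrist mark front [ 0.51699171 -0.1872646   0.125     ] L [ 0.50032211 -0.17184692  0.125     ] R [ 0.50106574 -0.2036269   0.125     ]
collar front [ 0.51690225 -0.18794034  0.1676    ] edges -0.17267172267874087 -0.20386872640176523
collar front [ 0.51726485 -0.18793443  0.1686    ] edges -0.17275267656879276 -0.20377219875803615
collar front [ 0.51762745 -0.18792852  0.1696    ] edges -0.17283363045884462 -0.20367567111430704
side marks [[0.4869, -0.1861, 0.125], [0.5028, -0.2027, 0.125], [0.5187, -0.1856, 0.125]]
rim cen [ 0.50275323 -0.1858283   0.125     ]
collar cen [ 0.50479623 -0.18621593  0.1646    ]
collar cen [ 0.50415569 -0.18776669  0.1666    ]
collar cen [ 0.50351516 -0.18931745  0.1686    ]
```

Wrist and side agree to about 1 mm (trim −0.8 mm in x, +0.6 mm in y). I'll lower the pilot in slowly.

send_rows(
  deltas=[
    [[-0.005,-0.004,0],[0,0,0],1],
    [[-0.005,-0.004,0.04],[0,0,0],1],
    [[-0.005,-0.004,0.07],[0,0,0],1],
    [[-0.005,-0.004,0.1],[0,0,0],1],
    [[-0.005,-0.004,0.13],[0,0,0],1],
    [[-0.005,-0.004,0.13],[0,0,0],1],
  ],
)

```text
clock: 7.6
tool_pos: [0.5019, -0.1877, 0.1879]
eef_rot: [[1.0, 0.024, -0.001], [0.024, -1.0, 0.001], [-0.001, -0.001, -1.0]]
contact_force: [-0.8, -0.8, -1.4]
grip_width: 0.0111
```

```bash
python3 - <<'E'
from h import *
need((.502,-.1875,.1687))
w=env.camera("wrist");s=env.camera("side");cv2.imwrite("pics/w8.png",w);cv2.imwrite("pics/s8.png",s)
a=cv2.resize(w[155:255,215:305],(540,600),interpolation=cv2.INTER_CUBIC)[:, 70:470]
b=cv2.resize(s[240:312,248:296],(400,600),interpolation=cv2.INTER_CUBIC)
cv2.imwrite("pics/c8.png",np.hstack([a,b]))
E
```

```text
t 7.60 pos [ 0.5019 -0.1877  0.1879] F [-0.8 -0.8 -1.4] M [ 0.03 -0.02  0.03] w 0.0111
[[1.0, 0.024, -0.001], [0.024, -1.0, 0.001], [-0.001, -0.001, -1.0]] q [ 0.486  0.273 -0.291  1.954  0.096  0.93  -1.399]
shift frac [ 0.001 -0.002  0.128] yaw 1.3511290114683598
```

View pics/c8.png

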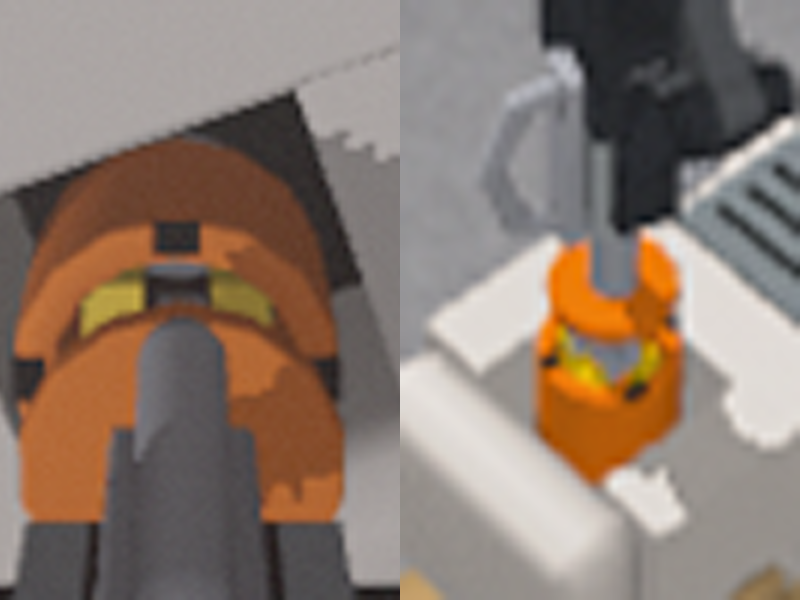

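The pilot is in the opening and centred, with no side load. I'll continue down gently.

send_rows(
  deltas=[
    [[0,0,0.02],[0,0,0],1],
    [[0,0,0.04],[0,0,0],1],
    [[0,0,0.06],[0,0,0],1],
    [[0,0,0.06],[0,0,0],1],
  ],
)

```text
clock: 8.03
tool_pos: [0.5021, -0.1878, 0.1794]
eef_rot: [[1.0, 0.024, -0.001], [0.024, -1.0, 0.0], [-0.001, -0.0, -1.0]]
contact_force: [-0.3, -0.1, -1.3]
grip_width: 0.0117
```

At z 0.1794 it is 5 mm past the unmeshed stop with no force, so the splines have meshed. Continuing to home.

send_rows(
  deltas=[
    [[0,0,0.02],[0,0,0],1],
    [[0,0,0.04],[0,0,0],1],
    [[0,0,0.06],[0,0,0],1],
    [[0,0,0.07],[0,0,0],1],
    [[0,0,0.07],[0,0,0],1],
  ],
)

```text
clock: 8.45
tool_pos: [0.5022, -0.1878, 0.1691]
eef_rot: [[1.0, 0.024, -0.001], [0.024, -1.0, 0.0], [-0.001, -0.0, -1.0]]
contact_force: [0.2, -0.5, -1.4]
grip_width: 0.0113
```

send_rows(
  deltas=[
    [[0,0,0.01],[0,0,0],1],
    [[0,0,0.02],[0,0,0],1],
    [[0,0,0.02],[0,0,0],1],
    [[0,0,0.02],[0,0,0],1],
  ],
)

```text
clock: 8.78
tool_pos: [0.5025, -0.1879, 0.1668]
eef_rot: [[1.0, 0.024, 0.0], [0.024, -1.0, -0.0], [0.0, 0.0, -1.0]]
contact_force: [-1.2, -0.0, 3.0]
grip_width: 0.0111
```

send_rows(
  deltas=[
    [[0,0,0.01],[0,0,0],1],
    [[0,0,0.02],[0,0,0],1],
    [[0,0,0.024],[0,0,0],1],
    [[0,0,0.024],[0,0,0],1],
    [[0,0,0.024],[0,0,0],1],
    [[0,0,0.024],[0,0,0],1],
  ],
)

```text
clock: 9.28
tool_pos: [0.5026, -0.1879, 0.1632]
eef_rot: [[1.0, 0.023, 0.0], [0.023, -1.0, -0.0], [0.0, 0.0, -1.0]]
contact_force: [-0.9, 0.5, 6.3]
grip_width: 0.0112
```

```bash
python3 - <<'E'
from h import *
need((.502,-.1875,.163))
w=env.camera("wrist");s=env.camera("side");cv2.imwrite("pics/s9.png",s);st()
a=cv2.resize(w[155:255,215:305],(540,600),interpolation=cv2.INTER_CUBIC)[:, 70:470]
b=cv2.resize(s[240:312,248:296],(400,600),interpolation=cv2.INTER_CUBIC)
cv2.imwrite("pics/c9.png",np.hstack([a,b]))
E
```

```text
t 9.28 pos [ 0.5026 -0.1879  0.1632] F [-0.9  0.5  6.3] M [ 0.04  0.45 -0.02] w 0.0112
[[1.0, 0.023, 0.0], [0.023, -1.0, -0.0], [0.0, 0.0, -1.0]] q [ 0.481  0.303 -0.287  1.976  0.11   0.877 -1.412]
shift frac [-0.004 -0.003  0.001] yaw 1.3448328712986457
t 9.38 pos [ 0.5026 -0.1879  0.1632] F [-1.   0.6  6.2] M [ 0.09  0.43 -0.02] w 0.0114
[[1.0, 0.024, 0.0], [0.024, -1.0, -0.0], [0.0, 0.0, -1.0]] q [ 0.481  0.303 -0.287  1.976  0.11   0.877 -1.412]
```

View pics/c9.png

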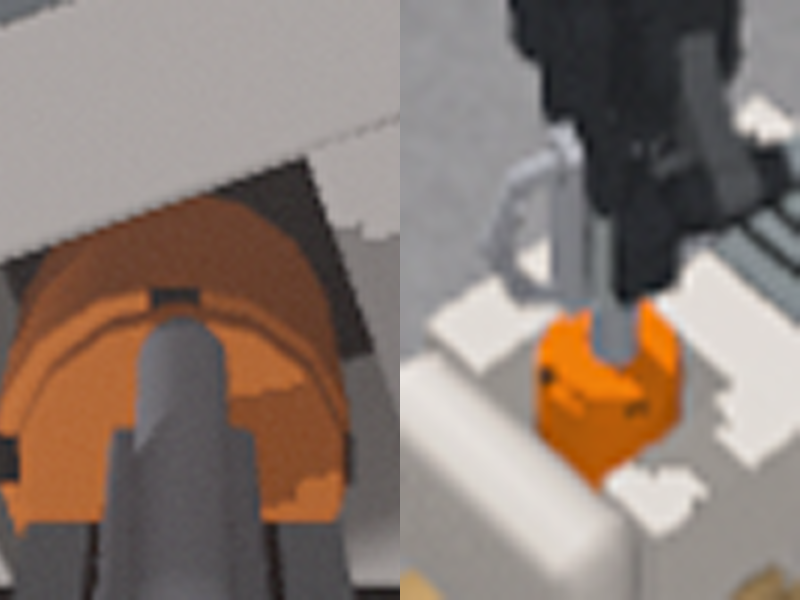

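The collar is flush on the rim and the rim marks dropped about 2 px, which is roughly 5 mm. Net push is ≈ 7.5 N, so about 4.6 mm. I'll add a 0.3 mm nudge and hold.

send_rows(
  deltas=[
    [[0,0,0.002],[0,0,0],1],
    [[0,0,0.002],[0,0,0],1],
    [[0,0,0.002],[0,0,0],1],
    [[0,0,0.002],[0,0,0],1],
    [[0,0,0.002],[0,0,0],1],
    [[0,0,0.002],[0,0,0],1],
    [[0,0,0.002],[0,0,0],1],
    [[0,0,0.002],[0,0,0],1],
    [[0,0,0.002],[0,0,0],1],
    [[0,0,0.002],[0,0,0],1],
    [[0,0,0.002],[0,0,0],1],
    [[0,0,0.002],[0,0,0],1],
  ],
)

```text
clock: 10.38
tool_pos: [0.5026, -0.1879, 0.1629]
eef_rot: [[1.0, 0.023, 0.0], [0.023, -1.0, -0.0], [0.0, 0.0, -1.0]]
contact_force: [-1.5, -0.5, 6.6]
grip_width: 0.0112
```

```bash
python3 - <<'E'
from h import *
S=cal("side");s=env.camera("side");cv2.imwrite("pics/s10.png",s);cv2.imwrite("pics/t10.png",env.camera("top"));st()
cv2.imwrite("pics/c10.png",cv2.resize(s[240:312,248:296],(400,600),interpolation=cv2.INTER_CUBIC))
print([ (proj(S,(.502,-.2035,.125-d))-proj(S,(.502,-.2035,.125))).round(2) for d in(.003,.005,.007)])
h=lambda f:cv2.cvtColor(cv2.imread(f)[268:295,262:285],cv2.COLOR_BGR2GRAY)
E
```

```text
t 10.48 pos [ 0.5026 -0.1879  0.1629] F [-2.6  0.6  6.7] M [ 0.08  0.49 -0.05] w 0.0111
[[1.0, 0.024, 0.001], [0.024, -1.0, -0.0], [0.001, 0.0, -1.0]] q [ 0.481  0.303 -0.287  1.976  0.11   0.876 -1.412]
[array([-0.03,  0.94]), array([-0.04,  1.57]), array([-0.06,  2.19])]
```

View pics/s10.png

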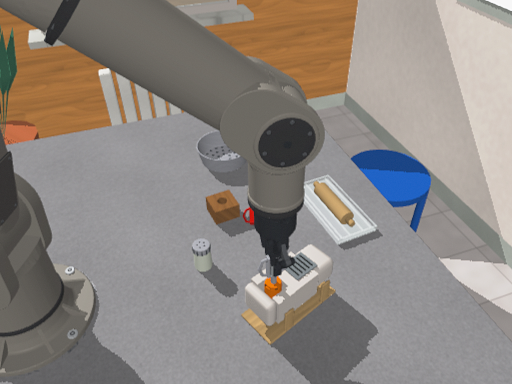

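View pics/c10.png

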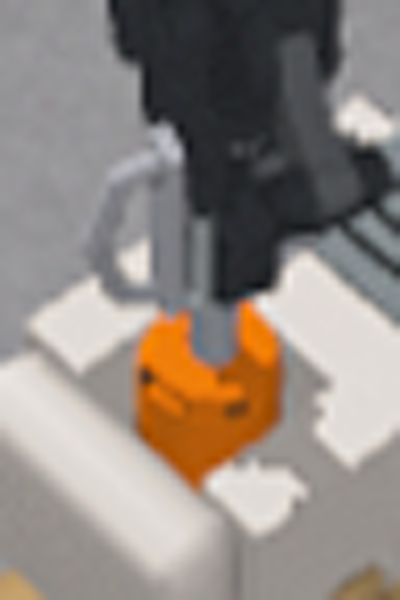

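The force follows the spring's 1 N/mm: 3.0 N at z 166.8 mm, 6.6 N at z 162.9 mm. After the −1.35 N baseline that is about 8 N, or about 5 mm, and it is not at the stop. The shaker, steamer, tray, rolling pin and red beater haven't moved. Handing in.

```bash
python3 -c "
from h import *
print(env.finish_job()); st()"
```

```text
the job is handed in; nothing more can be done
None
the job is handed in; nothing more can be done
```

The beater is fitted to the mixer and I handed the job in at about 10.5 s, with the arm still gripping the upright beater and pressing down. I took the steel beater, not the red look-alike, and lifted it straight out of the block. I then turned it to the slot angle (about +1.5°), put the pilot pin in and slid it home.

**Last checks:**
- **Splines meshed:** the beater went 5 mm past the point where unmeshed splines would stop, with no added force.
- **Fully home:** the pictures show the orange collar on the coupling rim.
- **Coupling pushed in about 5 mm:** the push is about 8 N and rises at 1 N per mm, matching the spring. The tool also moved down about 5 mm after contact.
- **Steady:** force and position held for about 1 s before hand-in.
- **Bystanders:** the side picture shows the shaker, steamer, tray and rolling pin where they were.

**Disagreements:** the drop of the rim marks in the side picture suggested a little more, about 6 mm, but with an error of about 1.5 mm. Because of that I relied on the force and arm position. The wrist and side cameras differed by 1–2 mm on the socket position, which I averaged, and the beater went in without noticeable side load.

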